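Pack the jar order and face up the display row

TASK

Pack the customer's order: stand every amber jar upright in the blue crate, one to a cell. Then, with the near side of the board cleared, take the ruler from its mat and push the ragged white jars with its long edge towards the customer side into one straight row, still upright, stopping with every jar's far edge on the yellow stripe. Finally lay the ruler back flat and lengthwise on its mat, and leave the calculator, pen pot and tape where they are.

Things in the scene. Friction and masses are not known exactly. Their poses are not given: they have to be found in the camera images.
- amber0: amber jar with a white screw cap and paper label, one of the ordered jars (3 to 5 present): upright cylinder 44 mm diameter, 66 mm tall, about 0.16 kg (up to 30 % off), heaviest below the shoulder; origin at the centre of its underside, z up along its axis
- amber1: amber jar with a white screw cap and paper label, one of the ordered jars (3 to 5 present): upright cylinder 44 mm diameter, 66 mm tall, about 0.16 kg (up to 30 % off), heaviest below the shoulder; origin at the centre of its underside, z up along its axis
- amber2: amber jar with a white screw cap and paper label, one of the ordered jars (3 to 5 present): upright cylinder 44 mm diameter, 66 mm tall, about 0.16 kg (up to 30 % off), heaviest below the shoulder; origin at the centre of its underside, z up along its axis
- amber3: amber jar with a white screw cap and paper label, one of the ordered jars (3 to 5 present): upright cylinder 44 mm diameter, 66 mm tall, about 0.16 kg (up to 30 % off), heaviest below the shoulder; origin at the centre of its underside, z up along its axis
- amber4: amber jar with a white screw cap and paper label, one of the ordered jars (3 to 5 present): upright cylinder 44 mm diameter, 66 mm tall, about 0.16 kg (up to 30 % off), heaviest below the shoulder; origin at the centre of its underside, z up along its axis
- white0: white jar with a green screw cap and green label, one of the display row (3 to 5 present): upright cylinder 44 mm diameter, 66 mm tall, about 0.16 kg (up to 30 % off), heaviest below the shoulder; origin at the centre of its underside, z up along its axis
- white1: white jar with a green screw cap and green label, one of the display row (3 to 5 present): upright cylinder 44 mm diameter, 66 mm tall, about 0.16 kg (up to 30 % off), heaviest below the shoulder; origin at the centre of its underside, z up along its axis
- white2: white jar with a green screw cap and green label, one of the display row (3 to 5 present): upright cylinder 44 mm diameter, 66 mm tall, about 0.16 kg (up to 30 % off), heaviest below the shoulder; origin at the centre of its underside, z up along its axis
- white3: white jar with a green screw cap and green label, one of the display row (3 to 5 present): upright cylinder 44 mm diameter, 66 mm tall, about 0.16 kg (up to 30 % off), heaviest below the shoulder; origin at the centre of its underside, z up along its axis
- white4: white jar with a green screw cap and green label, one of the display row (3 to 5 present): upright cylinder 44 mm diameter, 66 mm tall, about 0.16 kg (up to 30 % off), heaviest below the shoulder; origin at the centre of its underside, z up along its axis
- board: fixed wooden display board, 290 mm (its x) by 420 mm (its y), 6 mm thick, lying flat on the counter; origin on its underside, midway along y, 170 mm from its robot-side edge and 120 mm from its customer-side edge; its x points away from the robot towards the customer side, y along the row. A yellow stripe, 12 mm wide, runs along y with its centre line at x = +87 mm
- stripe (a point): middle of the yellow stripe's centre line, on the board's top face; axes as the board's. The amber jars start some 190 mm nearer the robot than it, the white ones 70 to 125 mm. A jar with its customer-side (far) edge on the centre line has its axis 22 mm nearer the robot than this
- crate: fixed blue open crate, 215 mm (its x) by 145 mm (its y) outside, 45 mm high, walls and dividers 5 mm thick, floor 5 mm thick; dividers make 3 x 2 cells, each 65 mm square, centred at x = -70, 0, +70 mm and y = -35, +35 mm from its origin; origin at the centre of its underside, axes along its walls. It stands to the robot's left or right
- mat: fixed black rubber mat, 400 mm (its x) by 120 mm (its y), 4 mm thick, home of the ruler; origin at the centre of its underside. It lies on the side opposite the crate
- ruler: loose aluminium straightedge (ruler): flat bar 340 mm (its x) by 66 mm (its y), 12 mm thick, both long edges straight, 0.35 kg; a red grip block 70 mm (x) by 22 mm (y) by 45 mm tall stands on the middle of it, its top 57 mm above the underside; origin at the centre of the underside. It lies on the mat, lengthwise
- calculator: black desk calculator 150 x 85 x 18 mm, bystander, beyond the board; origin at the centre of its underside
- penpot: white pen pot, 80 mm diameter, 90 mm tall, pens to 140 mm, bystander; origin at the centre of its underside
- tape: roll of packing tape lying flat, 100 mm diameter, 48 mm tall, bystander; origin at the centre of its underside

How it is judged:
By the outcome, as a careful person would: the job done as asked, in the order asked, and still so for the second after the job is handed in, with the robot touching nothing.
Of white0, white1, white2, white3, white4 only 3 to 5 are there at a start; the rules pass over those that are not, and their reading is None.
Of amber0, amber1, amber2, amber3, amber4 only 3 to 5 are there at a start; the rules pass over those that are not, and their reading is None.
At some moment in a run one of amber0, amber1, amber2, amber3, amber4 may be knocked a few centimetres aside while the robot is not near it.
Once in a run the grip may slacken for a moment while it holds something.
It also fails if it takes over 210 s, if anything falls off the work surface, if the arm or the gripper's body presses on something with over 40 N, if the wrist force passes 120 N, or if a joint passes its speed limit or range.

ROBOT

A 6-joint arm with a two-finger parallel gripper is mounted at the origin on the work surface. World frame = base frame: x ahead of the robot, y to its left, z up, the work surface at z = 0. Lengths are in m, angles in rad, forces in N, time in s.
With the tool pointing down it reaches from about 0.35 to 0.775 m from the base axis. Payload 5.5 kg.
Tool frame: the origin (TCP) lies at the very end of the fingers, on their centre line; the grasp point (between the pads) lies 19 mm behind it; z points along the fingers, y is the line along which they close (so a half turn about z gives the same grasp; the last joint's range is limited). The gripper opens to 85 mm and grips with 20 to 120 N. Pads are 22 mm wide; open, the fingers measure 114 mm over their backs; the gripper's body (76 mm by 85 mm) begins 54 mm behind the grasp point. The pads swing forward as they close: fully open they stand 13 mm farther back than shut.
Start: joints at [1.154, 0.313, 0.046, 1.304, 0, 1.431], TCP at [0.157, 0.553, 0.231] pointing down, gripper open.
Joint ranges: [-2.76, 2.76], [-0.86, 1.69], [-1.03, 1.26], [-2.2, 2.34], [-1.47, 1.5], [-3.14, 3.14]. Speed limits (rad/s): [2.57, 2.57, 3.14, 3.14, 3.14, 3.14].

INTERFACE

Orientations are given as a unit quaternion [w, x, y, z].
In Python, from workcell import env, cams, ticket, spotter gives the robot as it stands.
- The arm moves only by the tool jog_arm, never from a script. Its argument "increments" is a list that holds one entry, the list of rows, each a list of 7 numbers: the shift along the tool's x, y, z in units of 0.25 m (1.0 is 0.25 m), then the turn, a rotation vector about the tool's x, y, z in units of 180 degrees (1.0 is 180 degrees), then the closure in counts, from 0 (fully open) to 255 (shut). A call has 1 to 20 rows; each row shifts and turns the commanded pose from where the row before left it, along the tool's axes as they then stand; what a row does not reach is not made up. A row lasts 1/10 s, in which the tool goes at most 50 mm and 8.59 degrees, less where a joint would pass 70% of its speed; a pose out of reach is approached as far as the arm can. A call with a number of a shift or a turn outside -1 to 1 is refused whole. A call with a gripper value outside its range is refused whole. The fingers move at their own pace and stop on an object; "force" is the grip in N (left out, the last holds). Time passes only in rows, so rows that do not move let the fingers close. It gives the time, the measured TCP pose, the force, the opening and the grip force at its end, in the units of the state.
- env.get_state(): the state, without advancing time (a new reading comes with each control period).
- cams.read_camera(name): name is "scene" or "top"; returns a dict with "pixels" (480x640x3 uint8, red, green, blue), "fx", "fy", "cx", "cy" (pixels), "xyz" and "attitude" of the camera in the world. Camera axes: x right, y down, z forward; pixel columns grow to the right and rows downward; lengths in m; the calibration is good to about 2 mm. A picture is of the moment at which its call begins. There is no depth.
- ticket.hand_in(): hands the job in; it is judged then, once.
Trained networks look in the newest picture that a camera, given by its name, has taken for a name from the list of things; names that differ only in an ending like _2 or _b are one class to them, and where a whole thing is asked for, a point or a joint stands for the part that bears it (a point fixed in the world has none). Each returns a list of dicts, best first, with "conf" (0 to 1); they miss things now and then, are a little off and sometimes report something else, mostly with a low value. They report only what shows in the picture. A call takes as long as a camera call.
- spotter.find_in(target, camera): "uv" ([column, row] in pixels, amid what is visible of it).
- spotter.cut_out(target, camera): "region" (480x640 bool, what is visible of it) and "uv" ([column, row] in pixels, amid what is visible of it).
- spotter.landmark_of(target, camera): "uv" ([column, row] in pixels: a listed point, or the origin of a listed thing).
The state is a dict: "clock": time; "joint_pos": joint angles; "qvel": joint speeds; "tau": joint torques, N m; "tcp_pos": TCP position; "orientation": TCP orientation; "wrist_force": force on the tool from outside, world axes, zero at the start; "ft_torque": the same for the moment, N m; "finger_gap": finger opening in m; "grip_force": force on a finger pad.
Only numpy, scipy, OpenCV 4.12 (cv2) and the standard library are available. Lean on these libraries where they do the work, as an engineer would, in place of code of your own. Each camera call takes 0.05 s, during which the arm holds its last target. There are 200 camera calls.

## Working session

There is one attempt and no reset: what is moved stays moved. The work goes in short steps, Python scripts to look and compute and a tool call to move; the robot and the scene stay as the last step left them, time stands still between calls to the robot, and variables do not carry over. Pictures are saved under pics/ and viewed, at most 14 in all, crops included, and the job is handed in when it is done.

Besides the shell and the picture viewer there is one more tool, called after "Call:" in YAML: its name, and indented under it one key for each argument. jog_arm: Moves the arm, as the interface text tells. Shifts and turns lie within -1 to 1; 1 stands for 0.25 m of shift or 180 degrees of turn. Its arguments: {"type":"object","properties":{"increments":{"type":"array"},"force":{"type":"number"}},"required":["increments"]}

```bash
mkdir -p pics; ls; cat > h.py <<'E'
import numpy as np, cv2
from scipy.spatial.transform import Rotation as R
from workcell import env, cams, ticket, spotter
def q2R(q): return R.from_quat([q[1],q[2],q[3],q[0]]).as_matrix()
def camR(c):
    a=np.array(c["attitude"],float)
    return q2R(a) if a.size==4 else a.reshape(3,3)
def snap(n,f=None):
    c=cams.read_camera(n)
    if f: cv2.imwrite(f,c["pixels"][:,:,::-1])
    return c
def ray(c,uv,z):
    d=camR(c)@np.array([(uv[0]-c["cx"])/c["fx"],(uv[1]-c["cy"])/c["fy"],1]); o=np.array(c["xyz"])
    return o+d*(z-o[2])/d[2]
def proj(c,p):
    v=camR(c).T@(np.array(p)-np.array(c["xyz"])); return np.array([c["fx"]*v[0]/v[2]+c["cx"],c["fy"]*v[1]/v[2]+c["cy"]])
E
python3 - <<'E'
from h import *
np.set_printoptions(precision=4,suppress=True)
s=env.get_state(); print({k:np.round(v,3) for k,v in s.items()})
for n in("top","scene"):
    c=snap(n,f"pics/{n}0.png"); print(n,c["xyz"],c["attitude"],c["fx"],c["cx"],c["cy"])
    for t,z in(("amber0",0),("white0",0.006),("stripe",.006),("board",0),("crate",0),("mat",0),("ruler",.004)):
        for d in spotter.landmark_of(t,n):
            print(t,round(d["conf"],2),np.round(d["uv"],1),ray(c,d["uv"],z)[:2])
E
```

```text
pics
{'clock': np.float64(0.0), 'joint_pos': array([ 1.154,  0.314,  0.045,  1.304, -0.   ,  1.431]), 'qvel': array([-0.001, -0.001, -0.001,  0.001,  0.001,  0.001]), 'tau': array([ -0.001, -48.062,  29.854,   0.019,  -0.   ,  -0.   ]), 'tcp_pos': array([0.157, 0.553, 0.23 ]), 'orientation': array([-0.   ,  0.138,  0.99 , -0.001]), 'wrist_force': array([-0.912,  1.089,  1.206]), 'ft_torque': array([ 0.022, -0.037, -0.037]), 'grip_force': np.float64(0.0), 'finger_gap': np.float64(0.086)}
top [ 0.5318 -0.0088  1.4038] [ 0.0174 -0.7033  0.7103 -0.0226] 549.2833042402565 331.211348332911 240.01125096198558
amber0 0.86 [260.4 303.7] [0.4509 0.1619]
amber0 0.53 [325.4 300.8] [ 0.4565 -0.0033]
amber0 0.51 [295.  309.4] [0.4356 0.0741]
white0 0.85 [276.1 266. ] [0.5461 0.1211]
white0 0.76 [353.4 266.8] [ 0.5421 -0.0753]
white0 0.54 [379.9 274.1] [ 0.5229 -0.1425]
white0 0.54 [303.3 266.6] [0.5439 0.052 ]
stripe 0.89 [331.4 231. ] [ 0.6339 -0.0203]
board 0.82 [329.  262.1] [ 0.5548 -0.0134]
crate 0.53 [353.8 266.2] [ 0.5437 -0.0766]
mat 0.62 [181.7 303. ] [0.4547 0.3615]
mat 0.44 [271.9 179.1
[... 191 characters left out ...]
18817754 246.1945345804579
amber0 0.86 [421.4 264.7] [0.4454 0.149 ]
amber0 0.69 [404.1 242.5] [0.4326 0.0721]
amber0 0.68 [377.7 223.7] [ 0.4451 -0.0136]
amber0 0.35 [367.2 254.9] [0.5304 0.0541]
white0 0.97 [315.3 206.9] [ 0.5419 -0.1442]
white0 0.78 [366.2 256.9] [0.5399 0.0619]
white0 0.77 [331.5 223.1] [ 0.5418 -0.0743]
white0 0.58 [375.1 275.4] [0.5578 0.1179]
white0 0.18 [486.9 333.4] [0.4633 0.3742]
stripe 0.59 [316.8 252.4] [ 0.6268 -0.0143]
stripe 0.48 [376.1 274.6] [0.5545 0.1173]
board 0.62 [347.  238.9] [ 0.5386 -0.0143]
crate 0.92 [288.8 150.2] [ 0.4689 -0.3809]
mat 0.8 [486.2 332.3] [0.4584 0.3691]
mat 0.49 [485.6 322.2] [0.4406 0.3498]
ruler 0.87 [487.6 324.5] [0.4442 0.358 ]
```

View pics/top0.png

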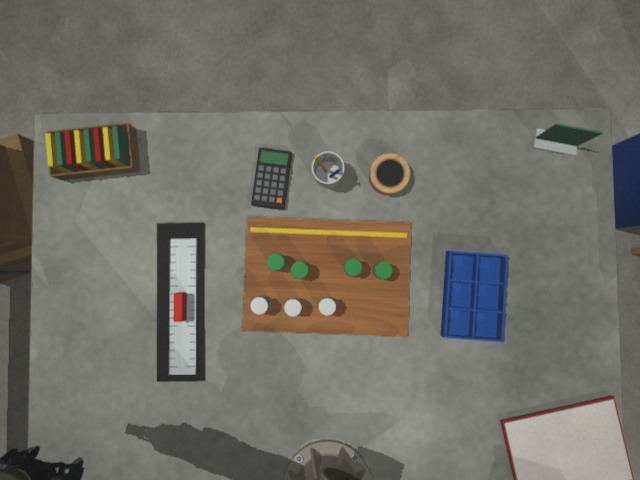

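View pics/scene0.png

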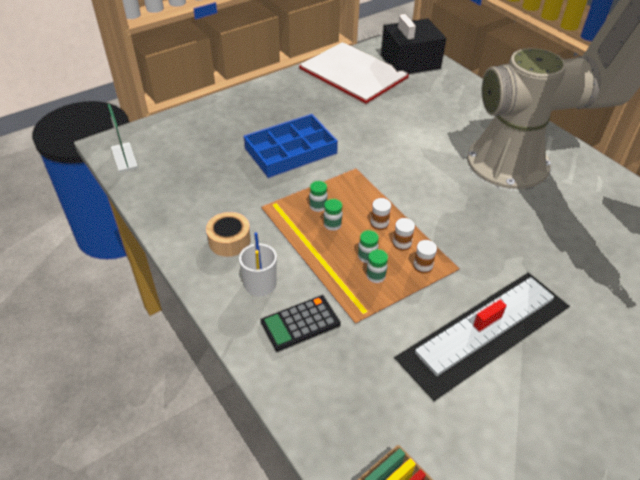

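The top view shows 3 amber jars (white caps near (260,306), (293,308), (327,307)) and 4 white jars (green caps near (277,262), (300,270), (353,267), (384,270)). The crate is on the right at about (475,296). The mat and ruler are on the left at (181,303), lengthwise along x.

```bash
cat >> h.py <<'E'
np.set_printoptions(precision=4,suppress=True)
def blobs(m,amin=40):
    n,l,st,ce=cv2.connectedComponentsWithStats(m.astype(np.uint8)); return [(ce[i],st[i][4],l==i) for i in range(1,n) if st[i][4]>amin]
def rect(c,mask,z):
    v,u=np.nonzero(mask); P=np.array([ray(c,(a,b),z)[:2] for a,b in zip(u,v)],np.float32); r=cv2.minAreaRect(P); return r
def masks(c):
    h=cv2.cvtColor(c["pixels"],cv2.COLOR_RGB2HSV); H,S,V=[h[:,:,i].astype(int) for i in range(3)]
    box=np.zeros(H.shape,bool); box[215:400,150:515]=1
    return dict(green=box&(H>50)&(H<80)&(S>120)&(V>50), white=box&(S<40)&(V>165), yellow=box&(H>22)&(H<32)&(S>150)&(V>150),
      blue=box&(H>100)&(H<125)&(S>120), red=box&((H<6)|(H>174))&(S>170)&(V>80))
def caps(c,k,z=.072):
    m=masks(c)[k]
    o=[(ray(c,b[0],z)[:2],b[1]) for b in blobs(m,60)]
    return [x for x in o if -0.25<x[0][1]<0.22 or k!="white"]
def go(x,y,z,psi):
    "shift to target in tool axes (units of 0.25 m), yaw turn of tool z in units of 180 deg"
    s=env.get_state(); T=q2R(s["orientation"]); p=np.array(s["tcp_pos"]); d=T.T@(np.array([x,y,z])-p)
    yaw=np.degrees(np.arctan2(T[1,1],T[0,1])); print("t",round(float(s["clock"]),2),"tcp",p,"psi %.2f"%yaw,"tilt",T[:,2],"shift",d/.25,"yawturn %.4f"%(((yaw-psi+180)%360-180)/180))
E
python3 - <<'E'
from h import *
c=snap("top"); m=masks(c)
for k in("green","white"): print(k,caps(c,k))
b=max(blobs(m["yellow"]),key=lambda b:b[1]); print("stripe",rect(c,b[2],.006))
b=max(blobs(m["blue"]),key=lambda b:b[1]); print("crate",rect(c,b[2],.045),rect(c,b[2],.045)[1])
b=max(blobs(m["red"]),key=lambda b:b[1]); print("red",b[1],rect(c,b[2],.061),ray(c,b[0],.061))
w=[b for b in blobs(m["white"],800)]; print([ (x[1],rect(c,x[2],.016)) for x in w])
h=cv2.cvtColor(c["pixels"],cv2.COLOR_RGB2HSV); print(h[306,260],h[262,277],h[306,180],h[300,480],h[232,300],h[306,190])
E
```

```text
green [(array([0.5565, 0.1172]), np.int32(208)), (array([ 0.5419, -0.0708]), np.int32(208)), (array([0.5367, 0.0597]), np.int32(206)), (array([ 0.5339, -0.1443]), np.int32(209))]
white [(array([0.4509, 0.1574]), np.int32(223)), (array([ 0.4469, -0.0067]), np.int32(220)), (array([0.4452, 0.0765]), np.int32(221))]
stripe ((0.6313679218292236, -0.012937694787979126), (0.3959832489490509, 0.012488353066146374), 87.3308334350586)
crate ((0.4679623246192932, -0.3708566129207611), (0.15317386388778687, 0.21278761327266693), 85.10980224609375) (0.15317386388778687, 0.21278761327266693)
red 220 ((0.4497120678424835, 0.3555229902267456), (0.06535258889198303, 0.016973888501524925), 0.311468243598938) [0.4491 0.3554 0.061 ]
[(np.int32(1297), ((0.5397509336471558, 0.35570088028907776), (0.15424717962741852, 0.06284865736961365), 0.22912190854549408)), (np.int32(1207), ((0.35838255286216736, 0.3548054099082947), (0.15356752276420593, 0.06250837445259094), 0.22913435101509094))]
[ 38   5 198] [ 66 135 138] [  1 182 181] [110 179 135] [ 25 178 201] [ 83   9 114]
```

Call:
jog_arm:
  increments:
    - [[0, 0, 0, 0, 0, 0.0412, 0], [0, 0, 0, 0, 0, 0.0412, 0], [0, 0, 0, 0, 0, 0.0412, 0], [0, 0, 0, 0, 0, 0.0412, 0], [0, 0, 0, 0, 0, 0.0412, 0], [0, 0, 0, 0, 0, 0.0412, 0], [0, 0, 0, 0, 0, 0.0412, 0], [0, 0, 0, 0, 0, 0.0412, 0], [0, 0, 0, 0, 0, 0.0412, 0], [0, 0, 0, 0, 0, 0.0412, 0], [-0.15, 0.11, 0, 0, 0, 0, 0], [-0.15, 0.11, 0, 0, 0, 0, 0], [-0.15, 0.11, 0, 0, 0, 0, 0], [-0.15, 0.11, 0, 0, 0, 0, 0], [-0.15, 0.11, 0, 0, 0, 0, 0], [-0.15, 0.11, 0, 0, 0, 0, 0], [-0.15, 0.11, 0, 0, 0, 0, 0], [-0.15, 0.11, 0, 0, 0, 0, 0], [-0.15, 0.11, 0, 0, 0, 0, 0], [-0.15, 0.11, 0, 0, 0, 0, 0]]
  force: 50

```text
clock: 2.85
tcp_pos: [0.433, 0.1764, 0.2317]
orientation: [0.0, 0.707, 0.707, 0.0]
wrist_force: [1.1, 0.1, 0.9]
finger_gap: 0.085
grip_force: 0.0
```

```bash
python3 - <<'E'
from h import *
c=snap("top"); print(caps(c,"white"),caps(c,"green"))
go(.4509,.1574,.150,0); go(.4509,.1574,.046,0)
E
```

```text
[(array([0.4512, 0.1574]), np.int32(227)), (array([ 0.4486, -0.0064]), np.int32(204))] [(array([0.5564, 0.1171]), np.int32(211)), (array([ 0.5417, -0.0706]), np.int32(211)), (array([0.5368, 0.0595]), np.int32(210)), (array([ 0.534 , -0.1444]), np.int32(212))]
t 2.9 tcp [0.4374 0.1716 0.2315] psi -0.35 tilt [ 0.0042 -0.0033 -1.    ] shift [-0.0552  0.053   0.3264] yawturn -0.0020
t 2.9 tcp [0.4374 0.1716 0.2315] psi -0.35 tilt [ 0.0042 -0.0033 -1.    ] shift [-0.0539  0.0512  0.7423] yawturn -0.0020
```

Call:
jog_arm:
  increments:
    - [[-0.04, 0.038, 0.1, 0, 0, 0, 0], [-0.04, 0.038, 0.1, 0, 0, 0, 0], [0, 0, 0.1, 0, 0, 0, 0], [0, 0, 0.1, 0, 0, 0, 0], [0, 0, 0, 0, 0, 0, 0], [0, 0, 0, 0, 0, 0, 0], [0, 0, 0, 0, 0, 0, 0]]

```text
clock: 3.6
tcp_pos: [0.452, 0.1584, 0.1328]
orientation: [0.001, 0.707, 0.707, 0.001]
wrist_force: [-0.3, -0.3, 1.1]
finger_gap: 0.0854
grip_force: 0.0
```

```bash
python3 - <<'E'
from h import *
go(.4511,.1574,.046,0)
E
```

```text
t 3.6 tcp [0.452  0.1584 0.1328] psi 0.00 tilt [ 0.0023  0.0005 -1.    ] shift [-0.0044 -0.0042  0.3471] yawturn 0.0000
```

Call:
jog_arm:
  increments:
    - [[0, 0, 0.1, 0, 0, 0, 0], [0, 0, 0.1, 0, 0, 0, 0], [0, 0, 0.1, 0, 0, 0, 0], [0, 0, 0.045, 0, 0, 0, 0], [0, 0, 0, 0, 0, 0, 0], [0, 0, 0, 0, 0, 0, 0], [0, 0, 0, 0, 0, 0, 255], [0, 0, 0, 0, 0, 0, 255], [0, 0, 0, 0, 0, 0, 255], [0, 0, 0, 0, 0, 0, 255], [0, 0, 0, 0, 0, 0, 255], [0, 0, 0, 0, 0, 0, 255], [0, 0, 0, 0, 0, 0, 255], [0, 0, 0, 0, 0, 0, 255]]
  force: 60

```text
clock: 5.0
tcp_pos: [0.4517, 0.1582, 0.0462]
orientation: [0.0, 0.707, 0.707, 0.001]
wrist_force: [-1.1, 0.1, 5.5]
finger_gap: 0.0427
grip_force: 60.3
```

Call:
jog_arm:
  increments:
    - [[0, 0, -0.1, 0, 0, 0, 255], [0, 0, -0.15, 0, 0, 0, 255], [0, 0, -0.15, 0, 0, 0, 255], [-0.1, 0, 0, 0, 0, 0, 255], [-0.17, 0, 0, 0, 0, 0, 255], [-0.17, 0, 0, 0, 0, 0, 255], [-0.17, 0, 0, 0, 0, 0, 255], [-0.17, 0, 0, 0, 0, 0, 255], [-0.17, 0, 0, 0, 0, 0, 255], [-0.17, 0, 0, 0, 0, 0, 255], [-0.17, 0, 0, 0, 0, 0, 255], [-0.17, 0, 0, 0, 0, 0, 255], [-0.17, 0, 0, 0, 0, 0, 255], [-0.17, 0, 0, 0, 0, 0, 255], [-0.17, 0.02, 0, 0, 0, 0, 255], [-0.17, 0.03, 0, 0, 0, 0, 255], [-0.1, 0, 0, 0, 0, 0, 255], [0, 0, 0, 0, 0, 0, 255], [0, 0, 0, 0, 0, 0, 255]]

```text
clock: 6.9
tcp_pos: [0.4628, -0.4019, 0.1443]
orientation: [-0.001, 0.708, 0.707, 0.0]
wrist_force: [-1.0, -0.4, -0.7]
finger_gap: 0.0424
grip_force: 63.3
```

```bash
python3 - <<'E'
from h import *
go(.465,-.410,.048,0)
c=snap("top"); cv2.imwrite("pics/a.png",cv2.resize(c["pixels"][200:400,220:540,::-1],None,fx=2.4,fy=2.4))
print(env.get_state()["finger_gap"],caps(c,"white"))
E
```

```text
t 6.9 tcp [ 0.4628 -0.4019  0.1443] psi -0.08 tilt [-0.0009  0.0016 -1.    ] shift [-0.0331  0.0094  0.3853] yawturn -0.0005
0.04199850543077192 [(array([0.4453, 0.0767]), np.int32(231)), (array([ 0.4468, -0.0067]), np.int32(225))]
```

View pics/a.png

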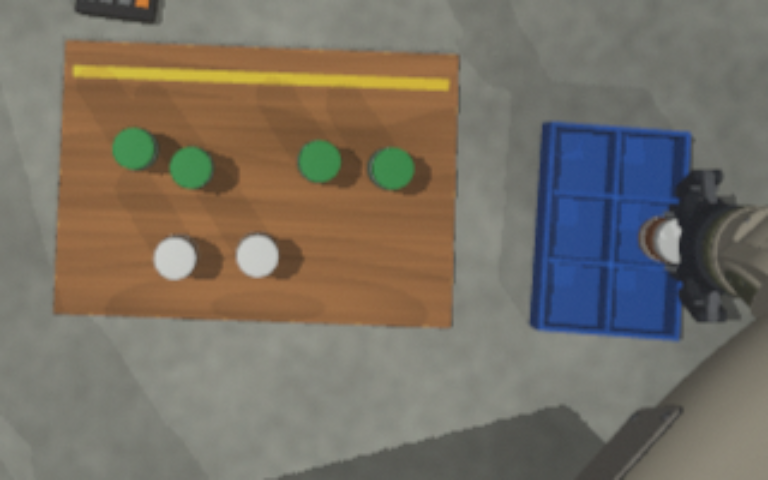

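The jar is held upright over the crate's middle right-hand cell, at about (665,240) in the crop. I'll lower it now.

Call:
jog_arm:
  increments:
    - [[-0.034, 0.01, 0.1, 0, 0, 0, 255], [0, 0, 0.1, 0, 0, 0, 255], [0, 0, 0.1, 0, 0, 0, 255], [0, 0, 0.05, 0, 0, 0, 255], [0, 0, 0.02, 0, 0, 0, 255], [0, 0, 0, 0, 0, 0, 255], [0, 0, 0, 0, 0, 0, 255]]

```text
clock: 7.65
tcp_pos: [0.4665, -0.4108, 0.0538]
orientation: [0.001, 0.707, 0.707, -0.0]
wrist_force: [0.9, -0.7, -1.3]
finger_gap: 0.0421
grip_force: 63.4
```

```bash
python3 - <<'E'
from h import *
go(.465,-.410,.047,0); s=env.get_state(); print(s["wrist_force"],s["finger_gap"])
E
```

```text
t 7.65 tcp [ 0.4665 -0.4108  0.0538] psi 0.01 tilt [ 0.0013 -0.0013 -1.    ] shift [ 0.0031 -0.0061  0.0271] yawturn 0.0000
[ 0.9347 -0.7403 -1.3116] 0.04212586672185505
```

Call:
jog_arm:
  increments:
    - [[0, -0.005, 0.016, 0, 0, 0, 255], [0, 0, 0.016, 0, 0, 0, 255], [0, 0, 0, 0, 0, 0, 255], [0, 0, 0, 0, 0, 0, 255], [0, 0, 0, 0, 0, 0, 0], [0, 0, 0, 0, 0, 0, 0], [0, 0, 0, 0, 0, 0, 0], [0, 0, 0, 0, 0, 0, 0], [0, 0, 0, 0, 0, 0, 0], [0, 0, 0, 0, 0, 0, 0], [0, 0, -0.1, 0, 0, 0, 0], [0, 0, -0.15, 0, 0, 0, 0], [0, 0, -0.15, 0, 0, 0, 0], [0.1, 0, 0, 0, 0, 0, 0], [0.17, 0, 0, 0, 0, 0, 0], [0.17, 0, 0, 0, 0, 0, 0], [0.17, -0.02, 0, 0, 0, 0, 0], [0.17, -0.02, 0, 0, 0, 0, 0], [0.17, -0.02, 0, 0, 0, 0, 0]]

```text
clock: 9.55
tcp_pos: [0.4492, -0.1714, 0.1446]
orientation: [0.0, 0.707, 0.707, 0.0]
wrist_force: [0.6, 0.7, 0.8]
finger_gap: 0.0853
grip_force: 0.0
```

```bash
python3 - <<'E'
from h import *
c=snap("top","pics/b.png"); print([(x,ray(c,proj(c,[*x[0],.072]),.071)[:2]) for x in caps(c,"white")])
m=masks(c)["white"]; print([(b[0],b[1],ray(c,b[0],.071)[:2]) for b in blobs(m,60) if b[0][0]>430])
go(.4453,.0766,.046,0)
E
```

```text
[((array([0.445 , 0.0766]), np.int32(228)), array([0.445 , 0.0767])), ((array([ 0.4469, -0.0065]), np.int32(225)), array([ 0.4468, -0.0065]))]
[(array([493.4762, 297.1905]), np.int32(210), array([ 0.4648, -0.4106]))]
t 9.6 tcp [ 0.4468 -0.1652  0.1443] psi 0.19 tilt [-0.0026  0.0053 -1.    ] shift [ 0.9652 -0.0019  0.3983] yawturn 0.0010
```

Call:
jog_arm:
  increments:
    - [[0.17, -0.02, 0, 0, 0, 0, 0], [0.17, 0, 0, 0, 0, 0, 0], [0.17, 0, 0, 0, 0, 0, 0], [0.17, 0, 0, 0, 0, 0, 0], [0.17, 0, 0, 0, 0, 0, 0], [0.147, 0, 0, 0, 0, 0, 0], [0, 0, 0, 0, 0, 0, 0], [0, 0, 0, 0, 0, 0, 0], [0, 0, 0, 0, 0, 0, 0]]

```text
clock: 10.5
tcp_pos: [0.4449, 0.0757, 0.1446]
orientation: [0.0, 0.707, 0.707, -0.0]
wrist_force: [0.1, -0.7, 0.1]
finger_gap: 0.0851
grip_force: 0.0
```

```bash
python3 - <<'E'
from h import *
go(.4453,.0766,.046,0)
E
```

```text
t 10.5 tcp [0.4449 0.0757 0.1446] psi -0.05 tilt [ 0.0001 -0.0003 -1.    ] shift [0.0037 0.0017 0.3942] yawturn -0.0003
```

Call:
jog_arm:
  increments:
    - [[0.004, 0.002, 0.1, 0, 0, 0, 0], [0, 0, 0.1, 0, 0, 0, 0], [0, 0, 0.1, 0, 0, 0, 0], [0, 0, 0.095, 0, 0, 0, 0], [0, 0, 0, 0, 0, 0, 0], [0, 0, 0, 0, 0, 0, 0], [0, 0, 0, 0, 0, 0, 255], [0, 0, 0, 0, 0, 0, 255], [0, 0, 0, 0, 0, 0, 255], [0, 0, 0, 0, 0, 0, 255], [0, 0, 0, 0, 0, 0, 255], [0, 0, 0, 0, 0, 0, 255], [0, 0, 0, 0, 0, 0, 255]]

```text
clock: 11.8
tcp_pos: [0.4462, 0.0773, 0.0471]
orientation: [0.001, 0.707, 0.707, 0.001]
wrist_force: [-1.2, -0.2, 5.8]
finger_gap: 0.0425
grip_force: 60.2
```

Call:
jog_arm:
  increments:
    - [[0, 0, -0.1, 0, 0, 0, 255], [0, 0, -0.15, 0, 0, 0, 255], [0, 0, -0.15, 0, 0, 0, 255], [-0.1, 0, 0, 0, 0, 0, 255], [-0.17, 0, 0, 0, 0, 0, 255], [-0.17, 0, 0, 0, 0, 0, 255], [-0.17, 0, 0, 0, 0, 0, 255], [-0.17, 0, 0, 0, 0, 0, 255], [-0.17, -0.05, 0, 0, 0, 0, 255], [-0.17, -0.05, 0, 0, 0, 0, 255], [-0.17, -0.05, 0, 0, 0, 0, 255], [-0.17, -0.025, 0, 0, 0, 0, 255], [-0.18, 0, 0, 0, 0, 0, 255], [0, 0, 0, 0, 0, 0, 255], [0, 0, 0, 0, 0, 0, 255], [0, 0, 0, 0, 0, 0, 255]]

```text
clock: 13.4
tcp_pos: [0.4011, -0.3315, 0.1456]
orientation: [-0.001, 0.707, 0.707, 0.0]
wrist_force: [-1.0, 0.1, -1.6]
finger_gap: 0.0425
grip_force: 61.3
```

```bash
python3 - <<'E'
from h import *
go(.4013,-.334,.046,0)
c=snap("top"); cv2.imwrite("pics/c.png",cv2.resize(c["pixels"][200:400,220:540,::-1],None,fx=2.4,fy=2.4))
print(env.get_state()["finger_gap"],caps(c,"white"))
E
```

```text
t 13.4 tcp [ 0.4011 -0.3315  0.1456] psi 0.01 tilt [-0.0007  0.0013 -1.    ] shift [-0.0103  0.0012  0.3984] yawturn 0.0001
0.04257059285474569 [(array([ 0.4468, -0.0066]), np.int32(224))]
```

Call:
jog_arm:
  increments:
    - [[-0.01, 0, 0.1, 0, 0, 0, 255], [0, 0, 0.1, 0, 0, 0, 255], [0, 0, 0.1, 0, 0, 0, 255], [0, 0, 0.05, 0, 0, 0, 255], [0, 0, 0.03, 0, 0, 0, 255], [0, 0, 0.017, 0, 0, 0, 255], [0, 0, 0, 0, 0, 0, 255], [0, 0, 0, 0, 0, 0, 255], [0, 0, 0, 0, 0, 0, 0], [0, 0, 0, 0, 0, 0, 0], [0, 0, 0, 0, 0, 0, 0], [0, 0, 0, 0, 0, 0, 0], [0, 0, 0, 0, 0, 0, 0], [0, 0, 0, 0, 0, 0, 0], [0, 0, -0.1, 0, 0, 0, 0], [0, 0, -0.15, 0, 0, 0, 0], [0, 0, -0.15, 0, 0, 0, 0], [0.1, 0.03, 0, 0, 0, 0, 0], [0.17, 0.05, 0, 0, 0, 0, 0], [0.17, 0.05, 0, 0, 0, 0, 0]]

```text
clock: 15.45
tcp_pos: [0.4342, -0.2247, 0.147]
orientation: [0.001, 0.708, 0.706, 0.0]
wrist_force: [0.8, 0.0, -0.3]
finger_gap: 0.0853
grip_force: 0.0
```

```bash
python3 - <<'E'
from h import *
c=snap("top"); print(caps(c,"white"))
m=masks(c)["white"]; print([(b[0],b[1],ray(c,b[0],.071)[:2]) for b in blobs(m,60) if b[0][0]>430])
go(.4468,-.0066,.046,0)
E
```

```text
[(array([ 0.4467, -0.0066]), np.int32(223))]
[(array([493.4833, 297.1531]), np.int32(209), array([ 0.4649, -0.4106]))]
t 15.5 tcp [ 0.4345 -0.218   0.1466] psi 0.18 tilt [ 0.0003  0.0049 -1.    ] shift [0.8435 0.0519 0.4064] yawturn 0.0010
```

Call:
jog_arm:
  increments:
    - [[0.17, 0.05, 0, 0, 0, 0, 0], [0.17, 0, 0, 0, 0, 0, 0], [0.17, 0, 0, 0, 0, 0, 0], [0.17, 0, 0, 0, 0, 0, 0], [0.19, 0, 0, 0, 0, 0, 0], [0, 0, 0, 0, 0, 0, 0], [0, 0, 0, 0, 0, 0, 0], [0, 0, 0, 0, 0, 0, 0]]

```text
clock: 16.3
tcp_pos: [0.4467, -0.0085, 0.1466]
orientation: [0.0, 0.707, 0.707, -0.0]
wrist_force: [0.2, 0.5, -0.6]
finger_gap: 0.085
grip_force: 0.0
```

```bash
python3 - <<'E'
from h import *
go(.4468,-.0066,.047,0)
c=snap("top"); m=masks(c)["white"]; print([(b[0],b[1],ray(c,b[0],.071)[:2]) for b in blobs(m,60)])
E
```

```text
t 16.3 tcp [ 0.4467 -0.0085  0.1466] psi -0.05 tilt [ 0.0003 -0.0004 -1.    ] shift [0.0075 0.0002 0.3984] yawturn -0.0003
[(array([183.1059, 265.2927]), np.int32(1322), array([0.5494, 0.3398])), (array([493.4953, 297.1887]), np.int32(212), array([ 0.4648, -0.4106])), (array([182.0982, 347.0193]), np.int32(1140), array([0.3535, 0.3412])), (array([463.3241, 323.8333]), np.int32(216), array([ 0.4015, -0.3359]))]
```

Call:
jog_arm:
  increments:
    - [[0.007, 0, 0.1, 0, 0, 0, 0], [0, 0, 0.1, 0, 0, 0, 0], [0, 0, 0.1, 0, 0, 0, 0], [0, 0, 0.098, 0, 0, 0, 0], [0, 0, 0, 0, 0, 0, 0], [0, 0, 0, 0, 0, 0, 0], [0, 0, 0, 0, 0, 0, 255], [0, 0, 0, 0, 0, 0, 255], [0, 0, 0, 0, 0, 0, 255], [0, 0, 0, 0, 0, 0, 255], [0, 0, 0, 0, 0, 0, 255], [0, 0, 0, 0, 0, 0, 255], [0, 0, 0, 0, 0, 0, 255]]

```text
clock: 17.65
tcp_pos: [0.4474, -0.0062, 0.0484]
orientation: [0.001, 0.707, 0.707, 0.001]
wrist_force: [-1.8, -1.1, 6.3]
finger_gap: 0.0422
grip_force: 60.3
```

Call:
jog_arm:
  increments:
    - [[0, 0, -0.1, 0, 0, 0, 255], [0, 0, -0.15, 0, 0, 0, 255], [0, 0, -0.15, 0, 0, 0, 255], [-0.09, 0.02, 0, 0, 0, 0, 255], [-0.16, 0.045, 0, 0, 0, 0, 255], [-0.16, 0.045, 0, 0, 0, 0, 255], [-0.16, 0.045, 0, 0, 0, 0, 255], [-0.16, 0.045, 0, 0, 0, 0, 255], [-0.16, 0.045, 0, 0, 0, 0, 255], [-0.16, 0.045, 0, 0, 0, 0, 255], [-0.16, 0.045, 0, 0, 0, 0, 255], [-0.148, 0.041, 0, 0, 0, 0, 255], [0, 0, 0, 0, 0, 0, 255], [0, 0, 0, 0, 0, 0, 255], [0, 0, 0, 0, 0, 0, 255]]

```text
clock: 19.15
tcp_pos: [0.5399, -0.3442, 0.1468]
orientation: [-0.001, 0.707, 0.707, 0.0]
wrist_force: [-0.5, 0.5, -0.9]
finger_gap: 0.042
grip_force: 61.5
```

```bash
python3 - <<'E'
from h import *
go(.5407,-.346,.046,0)
s=env.get_state();print(s["finger_gap"],s["joint_pos"])
E
```

```text
t 19.15 tcp [ 0.5399 -0.3442  0.1468] psi 0.02 tilt [-0.0009  0.0012 -1.    ] shift [-0.0075  0.0036  0.4033] yawturn 0.0001
0.04204492990116143 [-0.6931  0.4742  0.0774  1.1755  0.0004  0.8774]
```

Call:
jog_arm:
  increments:
    - [[-0.007, 0.003, 0.1, 0, 0, 0, 255], [0, 0, 0.1, 0, 0, 0, 255], [0, 0, 0.1, 0, 0, 0, 255], [0, 0, 0.05, 0, 0, 0, 255], [0, 0, 0.03, 0, 0, 0, 255], [0, 0, 0.016, 0, 0, 0, 255], [0, 0, 0, 0, 0, 0, 255], [0, 0, 0, 0, 0, 0, 255], [0, 0, 0, 0, 0, 0, 0], [0, 0, 0, 0, 0, 0, 0], [0, 0, 0, 0, 0, 0, 0], [0, 0, 0, 0, 0, 0, 0], [0, 0, 0, 0, 0, 0, 0], [0, 0, 0, 0, 0, 0, 0], [0, 0, -0.1, 0, 0, 0, 0], [0, 0, -0.15, 0, 0, 0, 0], [0, 0, -0.15, 0, 0, 0, 0], [0.1, -0.05, -0.05, 0, 0, 0, 0], [0.17, -0.05, -0.05, 0, 0, 0, 0], [0.17, -0.05, -0.05, 0, 0, 0, 0]]

```text
clock: 21.15
tcp_pos: [0.5032, -0.2366, 0.186]
orientation: [0.0, 0.708, 0.706, 0.0]
wrist_force: [1.8, 0.5, -0.1]
finger_gap: 0.0855
grip_force: 0.0
```

Call:
jog_arm:
  increments:
    - [[0.17, -0.05, 0, 0, 0, 0, 0], [0.17, -0.05, 0, 0, 0, 0, 0], [0.17, -0.05, 0, 0, 0, 0, 0], [0.17, -0.04, 0, 0, 0, 0, 0], [0.17, -0.02, 0, 0, 0, 0, 0], [0.17, 0, 0, 0, 0, 0, 0], [0.17, 0, 0, 0, 0, 0, 0], [0.17, 0, 0, 0, 0, 0, 0], [0.17, 0, 0, 0, 0, 0, 0], [0.17, 0, 0, 0, 0, 0, 0], [0.17, 0, 0, 0, 0, 0, 0], [0, 0, 0, 0, 0, 0, 0], [0, 0, 0, 0, 0, 0, 0]]

```text
clock: 22.45
tcp_pos: [0.4509, 0.2311, 0.1854]
orientation: [0.0, 0.706, 0.708, -0.0]
wrist_force: [-0.3, 0.0, 0.1]
finger_gap: 0.0853
grip_force: 0.0
```

```bash
python3 - <<'E'
from h import *
c=snap("top"); m=masks(c)
print([(b[0],b[1],ray(c,b[0],.071)[:2]) for b in blobs(m["white"],60)]); print(caps(c,"green"))
cv2.imwrite("pics/d.png",cv2.resize(c["pixels"][200:400,140:540,::-1],None,fx=2,fy=2))
for b in blobs(m["red"],30): print("red",b[1],rect(c,b[2],.061),ray(c,b[0],.061))
# stripe line fit
v,u=np.nonzero(max(blobs(m["yellow"]),key=lambda b:b[1])[2]); P=np.array([ray(c,q,.006)[:2] for q in zip(u,v)]); print("stripe x=a*y+b",np.polyfit(P[:,1],P[:,0],1),P.mean(0),P.min(0),P.max(0))
go(.449,.355,.2,-90)
E
```

```text
[(array([183.0129, 263.5642]), np.int32(1239), array([0.5536, 0.3401])), (array([466.7788, 265.6267]), np.int32(217), array([ 0.5417, -0.3476])), (array([493.4882, 297.2275]), np.int32(211), array([ 0.4647, -0.4106])), (array([463.3241, 323.8333]), np.int32(216), array([ 0.4015, -0.3359]))]
[(array([0.5565, 0.117 ]), np.int32(209)), (array([ 0.5418, -0.0707]), np.int32(208)), (array([0.5367, 0.0595]), np.int32(210)), (array([ 0.5339, -0.1443]), np.int32(211))]
stripe x=a*y+b [0.047 0.632] [ 0.6317 -0.0064] [ 0.6193 -0.2107] [0.6461 0.1846]
t 22.5 tcp [0.451  0.2302 0.1854] psi 0.03 tilt [-0.0004 -0.0005 -1.    ] shift [ 0.4991 -0.0077 -0.0587] yawturn 0.5002
```

View pics/d.png

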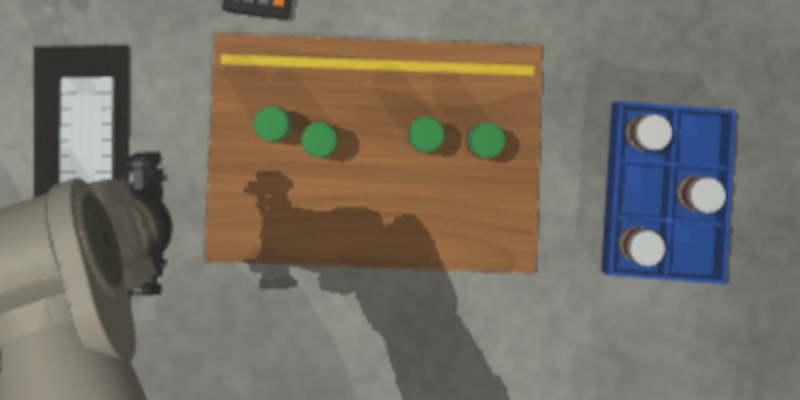

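All three amber jars stand in separate cells at crop (655,132), (708,195) and (647,248), and the near half of the board is clear. Next is the ruler.

Call:
jog_arm:
  increments:
    - [[0.12, -0.004, 0, 0, 0, 0, 0], [0.13, -0.004, 0, 0, 0, 0, 0], [0.13, 0, 0, 0, 0, 0, 0], [0.12, 0, 0, 0, 0, 0, 0], [0, 0, 0, 0, 0, -0.0456, 0], [0, 0, 0, 0, 0, -0.0456, 0], [0, 0, 0, 0, 0, -0.0456, 0], [0, 0, 0, 0, 0, -0.0456, 0], [0, 0, 0, 0, 0, -0.0456, 0], [0, 0, 0, 0, 0, -0.0456, 0], [0, 0, 0, 0, 0, -0.0456, 0], [0, 0, 0, 0, 0, -0.0456, 0], [0, 0, 0, 0, 0, -0.0456, 0], [0, 0, 0, 0, 0, -0.0456, 0], [0, 0, 0, 0, 0, -0.0456, 0], [0, 0, 0.15, 0, 0, 0, 0], [0, 0, 0.15, 0, 0, 0, 0], [0, 0, 0, 0, 0, 0, 0], [0, 0, 0, 0, 0, 0, 0], [0, 0, 0, 0, 0, 0, 0]]

```text
clock: 24.5
tcp_pos: [0.4509, 0.3553, 0.1127]
orientation: [0.001, -0.002, 1.0, 0.001]
wrist_force: [-0.4, -0.4, 0.2]
finger_gap: 0.0854
grip_force: 0.0
```

```bash
python3 - <<'E'
from h import *
go(.449,.3554,.023,90.3)
E
```

```text
t 24.5 tcp [0.4509 0.3553 0.1127] psi 90.20 tilt [ 0.0026  0.0015 -1.    ] shift [ 0.0084 -0.0002  0.3587] yawturn -0.0005
```

Call:
jog_arm:
  increments:
    - [[0.008, 0, 0.1, 0, 0, 0, 0], [0, 0, 0.1, 0, 0, 0, 0], [0, 0, 0.1, 0, 0, 0, 0], [0, 0, 0.04, 0, 0, 0, 0], [0, 0, 0.015, 0, 0, 0, 0], [0, 0, 0, 0, 0, 0, 0], [0, 0, 0, 0, 0, 0, 0], [0, 0, 0, 0, 0, 0, 255], [0, 0, 0, 0, 0, 0, 255], [0, 0, 0, 0, 0, 0, 255], [0, 0, 0, 0, 0, 0, 255], [0, 0, 0, 0, 0, 0, 255], [0, 0, 0, 0, 0, 0, 255], [0, 0, 0, 0, 0, 0, 255], [0, 0, 0, 0, 0, 0, 255], [0, 0, 0, 0, 0, 0, 255], [0, 0, 0, 0, 0, 0, 255]]
  force: 100

```text
clock: 26.2
tcp_pos: [0.4477, 0.3558, 0.0224]
orientation: [0.0, -0.002, 1.0, 0.0]
wrist_force: [-1.1, 1.7, 5.0]
finger_gap: 0.0209
grip_force: 98.7
```

Call:
jog_arm:
  increments:
    - [[0, 0, -0.03, 0, 0, 0, 255], [0, 0, -0.06, 0, 0, 0, 255], [0, 0, -0.03, 0, 0, 0, 255], [0, 0, 0, 0, 0, 0, 255], [0, 0, 0, 0, 0, 0, 255], [0, 0, 0, 0, 0, 0, 255]]

```text
clock: 26.8
tcp_pos: [0.4468, 0.3549, 0.051]
orientation: [-0.001, -0.002, 1.0, -0.0]
wrist_force: [0.0, 0.1, -3.2]
finger_gap: 0.021
grip_force: 97.8
```

```bash
python3 - <<'E'
from h import *
go(.449,.3554,.051,90.3)
s=env.get_state(); print(s["wrist_force"],s["ft_torque"],s["finger_gap"],s["joint_pos"])
E
```

```text
t 26.8 tcp [0.4468 0.3549 0.051 ] psi 90.27 tilt [-0.0012 -0.0007 -1.    ] shift [-0.0089  0.0019  0.    ] yawturn -0.0002
[ 0.0138  0.0503 -3.1649] [0.0522 0.0183 0.0105] 0.020978793339177192 [ 0.5307  0.422  -0.2588  0.8915 -0.      0.526 ]
```

Call:
jog_arm:
  increments:
    - [[0, 0, 0, 0, 0, 0.02, 255], [0, 0, 0, 0, 0, 0.04, 255], [0, 0, 0, 0, 0, 0.04, 255], [0, 0, 0, 0, 0, 0.04, 255], [0, 0, 0, 0, 0, 0.04, 255], [0, 0, 0, 0, 0, 0.04, 255], [0, 0, 0, 0, 0, 0.04, 255], [0, 0, 0, 0, 0, 0.04, 255], [0, 0, 0, 0, 0, 0.04, 255], [0, 0, 0, 0, 0, 0.04, 255], [0, 0, 0, 0, 0, 0.04, 255], [0, 0, 0, 0, 0, 0.04, 255], [0, 0, 0, 0, 0, 0.036, 255], [0, 0, 0, 0, 0, 0.02, 255], [0, 0, 0, 0, 0, 0, 255], [0, 0, 0, 0, 0, 0, 255], [0, 0, 0, 0, 0, 0, 255]]

```text
clock: 28.5
tcp_pos: [0.4472, 0.3552, 0.0515]
orientation: [-0.0, 0.723, 0.691, -0.0]
wrist_force: [0.2, 0.3, -3.8]
finger_gap: 0.0209
grip_force: 97.7
```

```bash
python3 - <<'E'
from h import *
go(.43,-.013,.051,-2.69)
s=env.get_state(); print(s["finger_gap"])
c=snap("top"); print(caps(c,"green"))
cv2.imwrite("pics/e.png",cv2.resize(c["pixels"][200:400,140:540,::-1],None,fx=2,fy=2))
E
```

```text
t 28.5 tcp [0.4472 0.3552 0.0515] psi -2.55 tilt [-0.0004 -0.0002 -1.    ] shift [-1.4744 -0.0031  0.0024] yawturn 0.0008
0.020857051113877957
[(array([0.5565, 0.1172]), np.int32(210)), (array([ 0.5418, -0.0707]), np.int32(206)), (array([0.5367, 0.0595]), np.int32(210)), (array([ 0.534 , -0.1444]), np.int32(212))]
```

View pics/e.png

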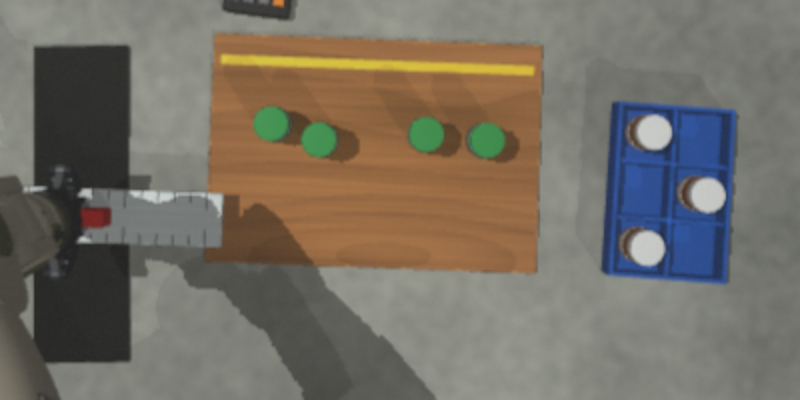

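Call:
jog_arm:
  increments:
    - [[-0.05, 0, 0, 0, 0, 0, 255], [-0.1, 0, 0, 0, 0, 0, 255], [-0.12, 0, 0, 0, 0, 0, 255], [-0.12, 0, 0, 0, 0, 0, 255], [-0.12, 0, 0, 0, 0, 0, 255], [-0.12, 0, 0, 0, 0, 0, 255], [-0.12, 0, 0, 0, 0, 0, 255], [-0.12, 0, 0, 0, 0, 0, 255], [-0.12, 0, 0, 0, 0, 0, 255], [-0.12, 0, 0, 0, 0, 0, 255], [-0.12, 0, 0, 0, 0, 0, 255], [-0.12, 0, 0, 0, 0, 0, 255], [-0.074, 0, 0, 0, 0, 0, 255], [-0.05, 0, 0, 0, 0, 0, 255], [0, 0, 0, 0, 0, 0, 255], [0, 0, 0, 0, 0, 0, 255], [0, 0, 0, 0, 0, 0, 255]]

```text
clock: 30.25
tcp_pos: [0.4303, -0.0121, 0.0518]
orientation: [-0.0, 0.723, 0.691, 0.0]
wrist_force: [-0.2, 0.4, -3.3]
finger_gap: 0.0206
grip_force: 97.9
```

```bash
python3 - <<'E'
from h import *
go(.43,-.013,.027,-2.69)
s=env.get_state(); print(s["finger_gap"],s["ft_torque"],s["wrist_force"])
c=snap("top"); print(caps(c,"green"))
cv2.imwrite("pics/f.png",cv2.resize(c["pixels"][200:360,220:420,::-1],None,fx=3.5,fy=3.5))
E
```

```text
t 30.25 tcp [ 0.4303 -0.0121  0.0518] psi -2.56 tilt [-0.0002  0.0004 -1.    ] shift [-0.0035 -0.0011  0.099 ] yawturn 0.0007
0.02062310970236194 [-0.0165 -0.0123 -0.0069] [-0.2007  0.3854 -3.3239]
[(array([0.5565, 0.1173]), np.int32(207)), (array([ 0.5418, -0.0707]), np.int32(208)), (array([0.5366, 0.0598]), np.int32(204)), (array([ 0.5339, -0.1443]), np.int32(211))]
```

View pics/f.png

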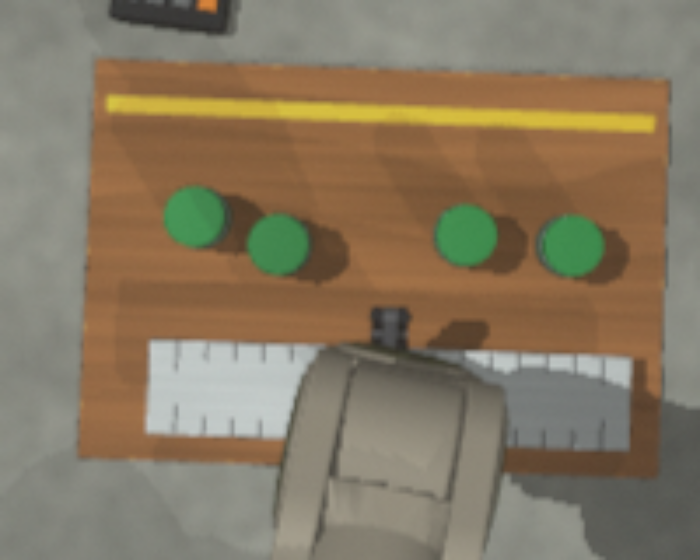

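Call:
jog_arm:
  increments:
    - [[0, 0, 0.04, 0, 0, 0.0007, 255], [0, 0, 0.04, 0, 0, 0, 255], [0, 0, 0.02, 0, 0, 0, 255], [0, 0, 0, 0, 0, 0, 255], [0, 0, 0, 0, 0, 0, 255], [0, 0.04, 0, 0, 0, 0, 255], [0, 0.05, 0, 0, 0, 0, 255], [0, 0.04, 0, 0, 0, 0, 255], [0, 0.03, 0, 0, 0, 0, 255], [0, 0, 0, 0, 0, 0, 255], [0, 0, 0, 0, 0, 0, 255], [0, 0, 0, 0, 0, 0, 255]]

```text
clock: 31.5
tcp_pos: [0.4697, -0.0146, 0.0265]
orientation: [-0.001, 0.724, 0.69, -0.0]
wrist_force: [-0.5, 0.3, -3.5]
finger_gap: 0.0206
grip_force: 98.2
```

```bash
python3 - <<'E'
from h import *
go(.43,-.013,.0265,-2.69)
s=env.get_state(); print(s["finger_gap"],s["ft_torque"],s["wrist_force"],np.dot(s["tcp_pos"][:2],[.9989,-.047]))
E
```

```text
t 31.5 tcp [ 0.4697 -0.0146  0.0265] psi -2.74 tilt [-0.0012  0.0003 -1.    ] shift [-0.0014 -0.159   0.0003] yawturn -0.0003
0.020629224291090285 [-0.0016  0.0165  0.0295] [-0.5207  0.3429 -3.5226] 0.4698937211824487
```

Call:
jog_arm:
  increments:
    - [[0, 0.01, 0, 0, 0, 0, 255], [0, 0.02, 0, 0, 0, 0, 255], [0, 0.02, 0, 0, 0, 0, 255], [0, 0.02, 0, 0, 0, 0, 255], [0, 0.02, 0, 0, 0, 0, 255], [0, 0.02, 0, 0, 0, 0, 255], [0, 0.02, 0, 0, 0, 0, 255], [0, 0.02, 0, 0, 0, 0, 255], [0, 0.02, 0, 0, 0, 0, 255], [0, 0.02, 0, 0, 0, 0, 255], [0, 0.02, 0, 0, 0, 0, 255], [0, 0.02, 0, 0, 0, 0, 255], [0, 0.02, 0, 0, 0, 0, 255], [0, 0.02, 0, 0, 0, 0, 255], [0, 0.01, 0, 0, 0, 0, 255], [0, 0, 0, 0, 0, 0, 255], [0, 0, 0, 0, 0, 0, 255]]

```text
clock: 33.2
tcp_pos: [0.5405, -0.018, 0.0265]
orientation: [-0.0, 0.724, 0.69, 0.0]
wrist_force: [-1.4, 0.7, -5.1]
finger_gap: 0.0207
grip_force: 98.0
```

```bash
python3 - <<'E'
from h import *
n=np.array([.9989,-.047])
go(.43,-.013,.0265,-2.69)
s=env.get_state(); print(s["finger_gap"],s["ft_torque"],s["wrist_force"],np.dot(s["tcp_pos"][:2],n))
c=snap("top"); print([(x[0],x[0]@n,x[1]) for x in caps(c,"green")])
v,u=np.nonzero(max(blobs(masks(c)["yellow"]),key=lambda b:b[1])[2]); P=np.array([ray(c,q,.006)[:2] for q in zip(u,v)]); print("stripe",np.median(P@n))
cv2.imwrite("pics/g.png",cv2.resize(c["pixels"][200:360,220:420,::-1],None,fx=3.5,fy=3.5))
E
```

```text
t 33.2 tcp [ 0.5405 -0.018   0.0265] psi -2.73 tilt [-0.0001  0.0003 -1.    ] shift [-0.0011 -0.4425 -0.0001] yawturn -0.0002
0.02067869360135467 [0.0506 0.4911 0.0737] [-1.4469  0.7435 -5.0518] 0.5407703902898862
[(array([0.6019, 0.1154]), np.float64(0.5957883412912824), np.int32(208)), (array([0.5988, 0.0574]), np.float64(0.5954550980586414), np.int32(201)), (array([ 0.5883, -0.1469]), np.float64(0.5945707550280639), np.int32(210))]
stripe 0.6314206085025484
```

View pics/g.png

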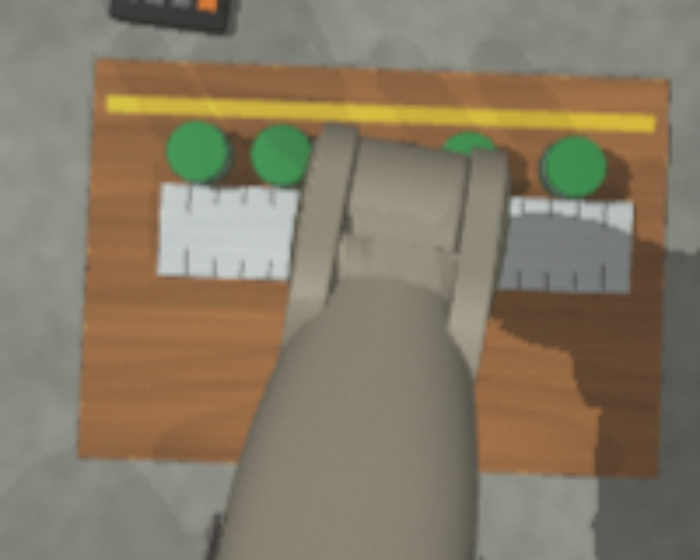

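The arm hides part of the third jar, but the row is straight and upright with its far edges about 14 mm short of the stripe (caps at crop y≈150–165, stripe at 103–124). I'll push the rest.

Call:
jog_arm:
  increments:
    - [[0, 0.01, 0, 0, 0, 0, 255], [0, 0.015, 0, 0, 0, 0, 255], [0, 0.015, 0, 0, 0, 0, 255], [0, 0.01, 0, 0, 0, 0, 255], [0, 0.004, 0, 0, 0, 0, 255], [0, 0, 0, 0, 0, 0, 255], [0, 0, 0, 0, 0, 0, 255], [0, 0, 0, 0, 0, 0, 255]]

```text
clock: 34.05
tcp_pos: [0.5542, -0.0188, 0.0269]
orientation: [0.0, 0.724, 0.69, 0.0]
wrist_force: [-1.5, -0.1, -5.5]
finger_gap: 0.0208
grip_force: 98.2
```

```bash
python3 - <<'E'
from h import *
n=np.array([.9989,-.047])
s=env.get_state(); print(s["finger_gap"],s["ft_torque"],s["wrist_force"],np.dot(s["tcp_pos"][:2],n),"want .5544")
c=snap("top"); print([(x[0],x[0]@n,x[1]) for x in caps(c,"green")],"want .6094")
c=snap("scene"); 
for d in spotter.landmark_of("white0","scene"): p=ray(c,d["uv"],.006)[:2]; print(d["conf"],p,p@n)
E
```

```text
0.0207552523409928 [ 0.0309  0.486  -0.0198] [-1.527  -0.1209 -5.5314] 0.5545070975375735 want .5544
[(array([0.6151, 0.1145]), np.float64(0.6090777312588056), np.int32(210)), (array([0.6123, 0.057 ]), np.float64(0.6089817583889641), np.int32(192)), (array([ 0.602 , -0.1475]), np.float64(0.6082488819088767), np.int32(212))] want .6094
0.65 [0.6089 0.1143] 0.6028920755523919
0.59 [ 0.6081 -0.0702] 0.610768446303656
0.56 [ 0.608  -0.1506] 0.6144413479266203
0.55 [0.6063 0.0552] 0.6030870815179992
```

Call:
jog_arm:
  increments:
    - [[0, -0.01, 0, 0, 0, 0, 255], [0, -0.03, 0, 0, 0, 0, 255], [0, -0.06, 0, 0, 0, 0, 255], [0, -0.1, 0, 0, 0, 0, 255], [0, -0.1, 0, 0, 0, 0, 255], [0, -0.1, 0, 0, 0, 0, 255], [0, -0.07, -0.03, 0, 0, 0, 255], [0, -0.03, -0.04, 0, 0, 0, 255], [0, 0, -0.03, 0, 0, 0, 255], [0, 0, 0, 0, 0, 0, 255], [0, 0, 0, 0, 0, 0, 255]]

```text
clock: 35.3
tcp_pos: [0.4311, -0.0131, 0.0526]
orientation: [0.001, 0.724, 0.69, 0.001]
wrist_force: [0.5, -0.1, -3.3]
finger_gap: 0.0207
grip_force: 98.4
```

```bash
python3 - <<'E'
from h import *
n=np.array([.9989,-.047])
go(.4474,.3555,.051,-2.69)
s=env.get_state(); print(s["finger_gap"],s["ft_torque"],s["wrist_force"])
c=snap("top"); print([(x[0],x[0]@n,x[1]) for x in caps(c,"green")],"want .6094")
cv2.imwrite("pics/i.png",cv2.resize(c["pixels"][200:360,220:420,::-1],None,fx=3.5,fy=3.5))
E
```

```text
t 35.3 tcp [ 0.4311 -0.0131  0.0526] psi -2.74 tilt [ 0.0032 -0.0005 -1.    ] shift [ 1.476  -0.0052  0.0057] yawturn -0.0003
0.02068731538075902 [0.0143 0.0244 0.0229] [ 0.5261 -0.1003 -3.2865]
[(array([0.6151, 0.1143]), np.float64(0.6090855204600084), np.int32(203)), (array([0.6124, 0.0556]), np.float64(0.609096451063163), np.int32(205)), (array([ 0.6057, -0.0736]), np.float64(0.6084843514099603), np.int32(206)), (array([ 0.602 , -0.1476]), np.float64(0.6083134368147917), np.int32(211))] want .6094
```

View pics/i.png

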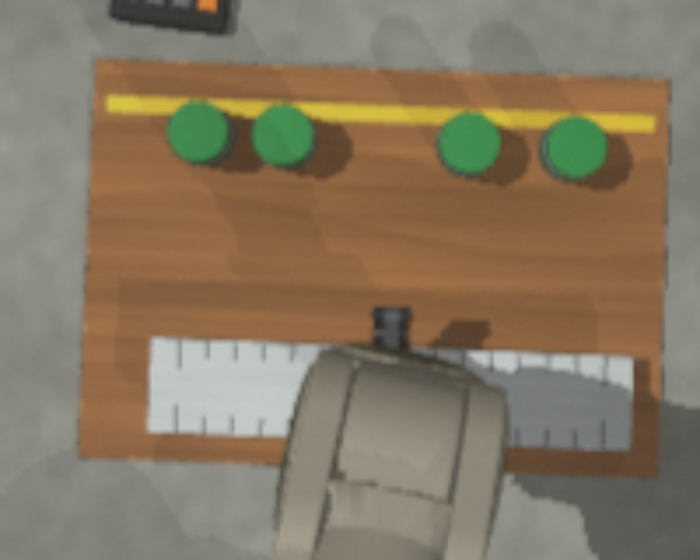

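The four white jars stand in a straight row with their far edges on the stripe (caps at (200,133), (284,136), (470,144), (575,148)). Now the ruler goes back to its mat.

Call:
jog_arm:
  increments:
    - [[0.05, 0, 0, 0, 0, 0, 255], [0.1, 0, 0, 0, 0, 0, 255], [0.12, 0, 0, 0, 0, 0, 255], [0.12, 0, 0, 0, 0, 0, 255], [0.12, 0, 0, 0, 0, 0, 255], [0.12, 0, 0, 0, 0, 0, 255], [0.12, 0, 0, 0, 0, 0, 255], [0.12, 0, 0, 0, 0, 0, 255], [0.12, 0, 0, 0, 0, 0, 255], [0.12, 0, 0, 0, 0, 0, 255], [0.12, 0, 0, 0, 0, 0, 255], [0.12, 0, 0, 0, 0, 0, 255], [0.076, -0.003, 0, 0, 0, 0, 255], [0.05, 0, 0, 0, 0, 0, 255], [0, 0, 0, 0, 0, 0, 255], [0, 0, 0, 0, 0, 0, 255]]

```text
clock: 36.95
tcp_pos: [0.4453, 0.3555, 0.0512]
orientation: [0.0, 0.724, 0.69, -0.001]
wrist_force: [0.1, -0.1, -3.1]
finger_gap: 0.021
grip_force: 98.4
```

Call:
jog_arm:
  increments:
    - [[0, 0, 0, 0, 0, -0.02, 255], [0, 0, 0, 0, 0, -0.04, 255], [0, 0, 0, 0, 0, -0.04, 255], [0, 0, 0, 0, 0, -0.04, 255], [0, 0, 0, 0, 0, -0.04, 255], [0, 0, 0, 0, 0, -0.04, 255], [0, 0, 0, 0, 0, -0.04, 255], [0, 0, 0, 0, 0, -0.04, 255], [0, 0, 0, 0, 0, -0.04, 255], [0, 0, 0, 0, 0, -0.04, 255], [0, 0, 0, 0, 0, -0.04, 255], [0, 0, 0, 0, 0, -0.04, 255], [0, 0, 0, 0, 0, -0.037, 255], [0, 0, 0, 0, 0, -0.02, 255], [0, 0, 0, 0, 0, 0, 255], [0, 0, 0, 0, 0, 0, 255], [0, 0, 0, 0, 0, 0, 255]]

```text
clock: 38.65
tcp_pos: [0.446, 0.3553, 0.0518]
orientation: [-0.0, -0.002, 1.0, -0.0]
wrist_force: [-1.0, -1.1, -3.5]
finger_gap: 0.021
grip_force: 98.5
```

```bash
python3 - <<'E'
from h import *
go(.4475,.3555,.0225,90.25)
s=env.get_state(); print(s["finger_gap"],s["ft_torque"],s["wrist_force"])
c=snap("top"); w=[b for b in blobs(masks(c)["white"],300) if b[0][0]<240]; print([rect(c,b[2],.044) for b in w])
h=cv2.cvtColor(c["pixels"],cv2.COLOR_RGB2HSV); dark=(h[:,:,2]<60); dark[:,:150]=0; dark[:,215:]=0; b=max(blobs(dark),key=lambda b:b[1]); print("mat",rect(c,b[2],.004))
E
```

```text
t 38.65 tcp [0.446  0.3553 0.0518] psi 90.21 tilt [-0.0001 -0.0001 -1.    ] shift [-0.0062  0.0007  0.1172] yawturn -0.0002
0.02100843997464499 [-0.0186 -0.0326 -0.0021] [-0.9588 -1.0504 -3.5468]
[((0.5470123887062073, 0.3521568477153778), (0.13639938831329346, 0.06421268731355667), 0.23499272763729095), ((0.3438858389854431, 0.3521980941295624), (0.12892688810825348, 0.06107543781399727), 0.24088796973228455)]
mat ((0.45994096994400024, 0.36953067779541016), (0.3960699737071991, 0.13088759779930115), 0.17618799209594727)
```

Call:
jog_arm:
  increments:
    - [[-0.006, 0, 0.04, 0, 0, 0, 255], [0, 0, 0.04, 0, 0, 0, 255], [0, 0, 0.02, 0, 0, 0, 255], [0, 0, 0.01, 0, 0, 0, 255], [0, 0, 0.006, 0, 0, 0, 255], [0, 0, 0, 0, 0, 0, 255], [0, 0, 0, 0, 0, 0, 255], [0, 0, 0, 0, 0, 0, 255]]

```text
clock: 39.5
tcp_pos: [0.4477, 0.3561, 0.0231]
orientation: [0.0, -0.003, 1.0, 0.0]
wrist_force: [-0.2, -0.0, -3.9]
finger_gap: 0.0207
grip_force: 98.5
```

Call:
jog_arm:
  increments:
    - [[0, 0, 0, 0, 0, 0, 0], [0, 0, 0, 0, 0, 0, 0], [0, 0, 0, 0, 0, 0, 0], [0, 0, 0, 0, 0, 0, 0], [0, 0, 0, 0, 0, 0, 0], [0, 0, 0, 0, 0, 0, 0], [0, 0, 0, 0, 0, 0, 0], [0, 0, 0, 0, 0, 0, 0], [0, 0, -0.05, 0, 0, 0, 0], [0, 0, -0.12, 0, 0, 0, 0], [0, 0, -0.16, 0, 0, 0, 0], [0, 0, -0.16, 0, 0, 0, 0], [0, 0, -0.16, 0, 0, 0, 0], [0, 0, -0.16, 0, 0, 0, 0], [0.1, 0.1, 0, 0, 0, 0, 0], [0.1, 0.15, 0, 0, 0, 0, 0], [0.1, 0.15, 0, 0, 0, 0, 0], [0.1, 0.15, 0, 0, 0, 0, 0], [0.1, 0.1, 0, 0, 0, 0, 0], [0, 0, 0, 0, 0, 0, 0]]

```text
clock: 41.5
tcp_pos: [0.3182, 0.5204, 0.2261]
orientation: [-0.0, -0.006, 1.0, 0.001]
wrist_force: [0.6, -0.1, 0.7]
finger_gap: 0.0854
grip_force: 0.0
```

```bash
python3 - <<'E'
from h import *
n=np.array([.9989,-.047])
c=snap("top","pics/z.png"); print([(x[0],x[0]@n) for x in caps(c,"green")])
print([(b[0],b[1],ray(c,b[0],.071)[:2]) for b in blobs(masks(c)["white"],60)])
for b in blobs(masks(c)["red"],30): print("red",rect(c,b[2],.061))
go(.4,.5,.2,90)
E
```

```text
[(array([0.615 , 0.1143]), np.float64(0.6089817356266112)), (array([0.6122, 0.0558]), np.float64(0.6089511797073224)), (array([ 0.6056, -0.0735]), np.float64(0.6084175741866134)), (array([ 0.6022, -0.1477]), np.float64(0.6084945214148781))]
[(array([183.8137, 265.037 ]), np.int32(1326), array([0.55  , 0.3381])), (array([466.662 , 265.6291]), np.int32(213), array([ 0.5417, -0.3474])), (array([493.5072, 297.0918]), np.int32(207), array([ 0.465 , -0.4106])), (array([463.3241, 323.8333]), np.int32(216), array([ 0.4015, -0.3359])), (array([183.5608, 339.8187]), np.int32(888), array([0.3706, 0.3378]))]
red ((0.4497126638889313, 0.3518922030925751), (0.06538897007703781, 0.01940152235329151), 0.2996954321861267)
t 41.55 tcp [0.3197 0.5189 0.226 ] psi 90.55 tilt [ 0.0003  0.0003 -1.    ] shift [-0.3205 -0.0789  0.1042] yawturn 0.0031
```

View pics/z.png

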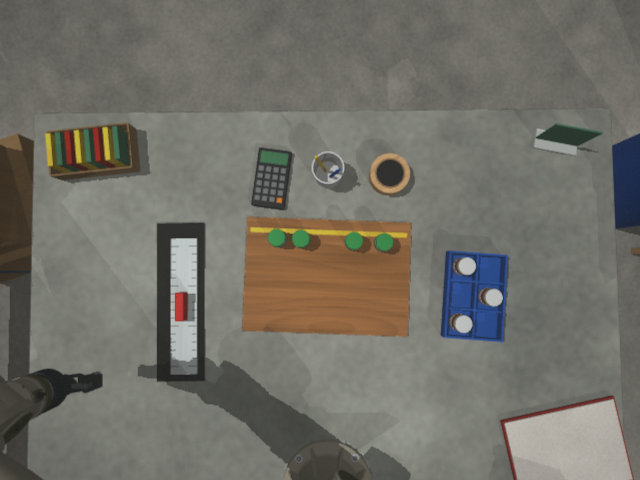

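The final view shows three amber jars upright in separate cells, four white jars in a row on the stripe (y≈240), the ruler flat on its mat (181,306), and the bystanders where they were.

```bash
python3 -c "
from h import *
print(ticket.hand_in())"
```

```text
the job is handed in; nothing more can be done
None
```

The job is handed in: the 3 amber jars are upright in separate crate cells, the 4 white jars stand in a straight row with their far edges within about 1 mm of the stripe's centre line, the ruler is back flat on its mat, and the calculator, pen pot and tape were not touched.

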